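# Pack the spice jars through the packing chute

### The job

Pack every spice jar lying on the cart into the frosted tray, one to a compartment, by feeding them one at a time into the top of the chute, lying across it with the lid end towards the tray's grip post; before each jar, move the tray by its post so that the pointer is on the mark of an empty compartment. When all jars lie in their compartments with their lids towards the post, pull the tray out by its post against both its stops, towards the robot and away from the chute on the post's side, and let go. Leave the sugar bowl, timer and spatula where they are.

Things in the scene. Friction and masses are not known exactly. Their poses are not given: they have to be found in the camera images.
- chute_mouth (a point): Fixed packing chute (plywood ramp, clear sides). Point where a lying jar's centre belongs at the top of the ramp, touching its floor; let go here or up to 10 mm higher, it tumbles down at once. x points up the ramp (level), y across it towards the tray's grip post, z up. 90 mm between the side walls, which end 12 mm above this point. Floor and walls end 20 mm beyond it in x, open for a finger.
- throat (a point): Centre of the throat's lower end, 84 mm above the cart, 6 mm over the tray's rim; axes as chute_mouth, 110 mm from it in -x. Vertical shaft 61 x 90 mm inside; the 32-degree ramp ends at it and a jar drops through it, still lying, into the compartment below. A fixed clear cover round it (150 x 230 mm, top 88 mm above the cart) keeps jars out of the tray by any other way; a jar may lie on it.
- tray_floor (a point): Frosted plastic tray sliding under the chute: centre of its inner floor (22 mm above the cart); axes parallel to chute_mouth. 2 x 2 compartments, each 62 (x) by 92 mm (y) inside, 56 mm deep, walls 5 mm, centres at x = +-33.5 mm, y = +-48.5 mm; each takes one lying jar, wholly below the rim. It runs on two crossed slides (joints cross and tray) and stays where it is left.
- post_grip (a point): Point to grip on the tray's wooden post, 248 mm in the tray's +y from its centre: 22 x 22 mm square, faces along the tray's axes, top 22 mm above this point, index board 52 mm below it. Moving it moves the tray in x and y; 1.5 N friction per slide and light damping. Pinch from above, fingers closing along the tray's x, as cover and chute (185 mm high) stand on its -y side.
- pointer_tip (a point): Tip of the thin fixed steel pointer above the tray's wooden index board. Four round dark marks (18 mm dia) on the board are laid out like the compartments (+-33.5 mm in x, +-48.5 mm in y about the board's middle): with the tip over a mark, the compartment at the same place of the 2 x 2 pattern is under the throat.
- cross (a joint): Slide of the tray along the station's x (m). 0: middle; -0.045: stop on the robot's side; +0.045: far stop. The compartments at tray x = +33.5 mm are under the throat at -0.0335, those at -33.5 mm at +0.0335; within 4 mm is good.
- tray (a joint): Slide of the tray along the station's y (m). 0: middle; +0.060: stop on the grip post's side; -0.060: other stop. The compartments at tray y = +48.5 mm are under the throat at -0.0485, those at -48.5 mm at +0.0485; within 4 mm is good.
- mat: Fixed grey ribbed mat, 2 mm thick, on which the jars start, inside a wooden rim 12 mm high and 6 mm thick, 280 (x) by 256 mm (y) inside, which keeps jars from rolling away; origin under its middle.
- sugar_bowl: White ceramic sugar bowl with lid, 104 mm dia, 102 mm high; origin under its centre. Bystander.
- timer: Steel kitchen timer with dial, 72 mm dia, 52 mm high; origin under its centre. Bystander.
- spatula: Orange silicone spatula, 270 mm long, lying on the cart; origin under its middle. Bystander.
- jar1_mid (a point): A spice jar lying on its side, 130 g, 80 mm long: eight-sided body 50 mm across flats (54 over corners), 56 mm long, then a round dark steel lid 38 mm dia, 24 mm long. This point is on its axis half-way along (12 mm lidwards of the body's middle), 25 mm above what it lies on. x points out through the lid; y, z turn as it rolls. Starts on a 2 mm mat with a 12 mm high rim. May be absent.
- jar1_lid (a point): Centre of the lid's end face of that jar, 40 mm from its mid point along its x axis.
- jar2_mid (a point): A spice jar lying on its side, 130 g, 80 mm long: eight-sided body 50 mm across flats (54 over corners), 56 mm long, then a round dark steel lid 38 mm dia, 24 mm long. This point is on its axis half-way along (12 mm lidwards of the body's middle), 25 mm above what it lies on. x points out through the lid; y, z turn as it rolls. Starts on a 2 mm mat with a 12 mm high rim. May be absent.
- jar2_lid (a point): Centre of the lid's end face of that jar, 40 mm from its mid point along its x axis.
- jar3_mid (a point): A spice jar lying on its side, 130 g, 80 mm long: eight-sided body 50 mm across flats (54 over corners), 56 mm long, then a round dark steel lid 38 mm dia, 24 mm long. This point is on its axis half-way along (12 mm lidwards of the body's middle), 25 mm above what it lies on. x points out through the lid; y, z turn as it rolls. Starts on a 2 mm mat with a 12 mm high rim. May be absent.
- jar3_lid (a point): Centre of the lid's end face of that jar, 40 mm from its mid point along its x axis.
- jar4_mid (a point): A spice jar lying on its side, 130 g, 80 mm long: eight-sided body 50 mm across flats (54 over corners), 56 mm long, then a round dark steel lid 38 mm dia, 24 mm long. This point is on its axis half-way along (12 mm lidwards of the body's middle), 25 mm above what it lies on. x points out through the lid; y, z turn as it rolls. Starts on a 2 mm mat with a 12 mm high rim. May be absent.
- jar4_lid (a point): Centre of the lid's end face of that jar, 40 mm from its mid point along its x axis.

How it is judged:
On the way:
1. every jar present lies down in its compartment of the tray, lid towards the grip post (x of jar1_mid in the frame of tray_floor between -0.07 and 0.07 m and y of jar1_mid in the frame of tray_floor between -0.1 and 0.1 m and z of jar1_mid in the frame of tray_floor between 0.015 and 0.038 m and ((y of jar1_mid in the frame of tray_floor below 0 m and y of jar1_lid in the frame of tray_floor above -0.04 m) or y of jar1_lid in the frame of tray_floor above 0.04 m) and x of jar2_mid in the frame of tray_floor between -0.07 and 0.07 m and y of jar2_mid in the frame of tray_floor between -0.1 and 0.1 m and z of jar2_mid in the frame of tray_floor between 0.015 and 0.038 m and ((y of jar2_mid in the frame of tray_floor below 0 m and y of jar2_lid in the frame of tray_floor above -0.04 m) or y of jar2_lid in the frame of tray_floor above 0.04 m) and x of jar3_mid in the frame of tray_floor between -0.07 and 0.07 m and y of jar3_mid in the frame of tray_floor between -0.1 and 0.1 m and z of jar3_mid in the frame of tray_floor between 0.015 and 0.038 m and ((y of jar3_mid in the frame of tray_floor below 0 m and y of jar3_lid in the frame of tray_floor above -0.04 m) or y of jar3_lid in the frame of tray_floor above 0.04 m) and x of jar4_mid in the frame of tray_floor between -0.07 and 0.07 m and y of jar4_mid in the frame of tray_floor between -0.1 and 0.1 m and z of jar4_mid in the frame of tray_floor between 0.015 and 0.038 m and ((y of jar4_mid in the frame of tray_floor below 0 m and y of jar4_lid in the frame of tray_floor above -0.04 m) or y of jar4_lid in the frame of tray_floor above 0.04 m)), for 0.2 s.
At the end, for the whole second after the job is handed in: Every jar present lies in a compartment of the tray below its rim (its mid point 15 to 38 mm above the tray floor), lid end towards the grip post; the tray stands within 6 mm of both stops: cross below -0.039, tray above 0.054 (all of step 1 and value of joint cross below -0.039 m and value of joint tray above 0.054 m); the robot touches nothing.
It fails at once if the sugar bowl is pushed more than 30 mm from its place (distance of sugar_bowl from where it was at the start of the episode above 0.03 m).
It fails at once if the timer is pushed more than 30 mm from its place (distance of timer from where it was at the start of the episode above 0.03 m).
It fails at once if the spatula is pushed more than 30 mm from its place (distance of spatula from where it was at the start of the episode above 0.03 m).
Of jar1, jar2, jar3, jar4 only 3 to 4 are there at a start; the rules pass over those that are not, and their reading is None.
At some moment in a run one of jar1, jar2, jar3, jar4 may be knocked a few centimetres aside while the robot is not near it.
Once in a run the grip may slacken for a moment while it holds something.
It also fails if it takes over 208 s, if anything falls off the work surface, if the arm or the gripper's body presses on something with over 40 N, if the wrist force passes 120 N, or if a joint passes its speed limit or range.

### The arm

A 6-joint arm with a two-finger parallel gripper is mounted at the origin on the work surface. World frame = base frame: x ahead of the robot, y to its left, z up, the work surface at z = 0. Lengths are in m, angles in rad, forces in N, time in s.
With the tool pointing down it reaches from about 0.3 to 0.75 m from the base axis. Payload 8.5 kg.
Tool frame: the origin (TCP) lies at the very end of the fingers, on their centre line; the grasp point (between the pads) lies 19 mm behind it; z points along the fingers, y is the line along which they close (so a half turn about z gives the same grasp; the last joint's range is limited). The gripper opens to 88 mm and grips with 3 to 60 N. Pads are 18 mm wide; open, the fingers measure 123 mm over their backs; the gripper's body (75 mm by 187 mm) begins 45 mm behind the grasp point.
Start: joints at [-1.548, 0.381, 1.297, -0, 1.464, -0.215], TCP at [0.13, -0.535, 0.239] pointing down, gripper open.
Joint ranges: [-3.11, 3.11], [-0.89, 2.33], [0.22, 2.48], [-1.42, 4.56], [0.17, 2.85], [-2.88, 2.88]. Speed limits (rad/s): [2.39, 2.39, 3.14, 3.14, 3.14, 3.14].

### API

Orientations are given as a unit quaternion [x, y, z, w].
In Python, from workcell import observe, eyes, r, boxes_of, outline_of gives the robot as it stands.
- The arm moves only by the tool play_rows, never from a script. Its argument "increments" is a list that holds one entry, the list of rows, each a list of 5 numbers: the gripper's target within -1 to 1 (fully open at 1, half-way at 0, shut at -1), then the shift along the tool's x, y, z in m, then the turn about the tool's z in rad. A call has 1 to 12 rows; each row is the pose to reach, as a shift and turn from the pose commanded when the call began, along the tool's axes at that moment; what a row does not reach only later rows make up. A row lasts 1/8 s, in which the tool goes at most 62.5 mm and 10.7 degrees, less where a joint would pass 70% of its speed; a pose out of reach is approached as far as the arm can. A call with a gripper value outside its range is refused whole. The fingers move at their own pace and stop on an object; "force" is the grip in N (left out, the last holds). Time passes only in rows, so rows that repeat a pose let the fingers close. It gives the time, the measured TCP pose, the force, the opening and the grip force at its end, in the units of the state.
- observe(): the state, without advancing time (a new reading comes with each control period).
- eyes.capture(name): name is "scene" or "top" or "wrist"; returns the picture (400x640x3 uint8, blue, green, red); there is no depth.
- eyes.camera_params(name): a dict with "fx", "fy", "cx", "cy" (pixels), "world_to_cam" (4x4, takes a point from world to camera coordinates). Camera axes: x right, y up, looking along -z (the intrinsics and any distortion apply to the point x, -y, -z); pixel columns grow to the right and rows downward; lengths in m; the calibration is good to about 2 mm. The wrist camera is an equidistant fisheye: a pixel r from the principal point sees the ray r / f radians off the axis. A picture is of the moment at which its call begins: read the wrist's pose just before it. camera_params takes no time and is no camera call; for the wrist camera it gives the pose at the moment of the call.
- r.close_job(): hands the job in; it is judged then, once.
Trained networks look in the newest picture that a camera, given by its name, has taken for a name from the list of things; names that differ only in an ending like _2 or _b are one class to them, and where a whole thing is asked for, a point or a joint stands for the part that bears it (a point fixed in the world has none). Each returns a list of dicts, best first, with "p" (0 to 1); they miss things now and then, are a little off and sometimes report something else, mostly with a low value. They report only what shows in the picture. A call takes as long as a camera call.
- boxes_of(camera, query): "point" ([x, y, z] in m, in the coordinates of the camera as it stood for that picture, good to about 4 mm: the middle of the surface that is visible of it).
- outline_of(camera, query): "mask" (400x640 bool, what is visible of it).
The state is a dict: "time": time; "joints": joint angles; "joint_velocities": joint speeds; "tau": joint torques, N m; "tool_pos": TCP position; "orientation": TCP orientation; "wrist_force": force on the tool from outside, world axes, zero at the start; "ft_torque": the same for the moment, N m; "grip_width": finger opening in m; "gripper_force": force on a finger pad.
Only numpy, scipy, OpenCV 4.12 (cv2) and the standard library are available. Lean on these libraries where they do the work, as an engineer would, in place of code of your own. Each camera call takes 0.05 s, during which the arm holds its last target. There are 200 camera calls.

## Working session

There is one attempt and no reset: what is moved stays moved. The work goes in short steps, Python scripts to look and compute and a tool call to move; the robot and the scene stay as the last step left them, time stands still between calls to the robot, and variables do not carry over. Pictures are saved under pics/ and viewed, at most 14 in all, crops included, and the job is handed in when it is done.

Besides the shell and the picture viewer there is one more tool, called after "Emit:" by a JSON object that holds its "fn" and its "kwargs", one argument or row to a line. play_rows: Moves the arm, as the interface text tells. Its arguments: {"type":"object","properties":{"increments":{"type":"array"},"force":{"type":"number"}},"required":["increments"]}

```bash
mkdir -p pics; ls
cat > h.py <<'E'
import numpy as np,cv2
from workcell import observe,eyes,r,boxes_of,outline_of
def w(cam,p,T=None):
    T=eyes.camera_params(cam)["world_to_cam"] if T is None else T
    return (np.linalg.inv(np.array(T))@np.r_[p,1])[:3]
def ray(cam,u,v,z):
    c=eyes.camera_params(cam);M=np.linalg.inv(np.array(c["world_to_cam"]))
    d=np.array([(u-c["cx"])/c["fx"],-(v-c["cy"])/c["fy"],-1])
    if cam=="wrist":
        a,b=(u-c["cx"])/c["fx"],(v-c["cy"])/c["fy"];t=np.hypot(a,b)+1e-9
        d=np.array([a/t*np.sin(t),-b/t*np.sin(t),-np.cos(t)])
    d=M[:3,:3]@d;o=M[:3,3];return o+d*(z-o[2])/d[2]
def st():
    o=observe();print("t",round(o["time"],2),"tcp",np.round(o["tool_pos"],4),"q",np.round(o["orientation"],3),"grip",round(o["grip_width"],4),"j",np.round(o["joints"],2))
    return o
E
python3 - <<'E'
from h import *
st()
for c in("scene","top"):
    im=eyes.capture(c);cv2.imwrite(f"pics/{c}0.png",im)
    for n in("jar1_mid","jar1_lid","tray_floor","post_grip","pointer_tip","chute_mouth","throat","mat","sugar_bowl","timer","spatula"):
        for q in boxes_of(c,n)[:5]: print(c,n,round(q["p"],2),np.round(w(c,q["point"]),3))
E
```

```text
pics
t 0.0 tcp [ 0.1295 -0.5342  0.2381] q [ 0.993  0.119  0.    -0.001] grip 0.0879 j [-1.55  0.38  1.3  -0.    1.46 -0.22]
scene jar1_lid 0.64 [0.555 0.062 0.074]
scene jar1_lid 0.23 [ 0.464 -0.341  0.046]
scene tray_floor 0.63 [0.556 0.065 0.077]
scene post_grip 0.62 [0.559 0.063 0.071]
scene pointer_tip 0.73 [0.577 0.048 0.077]
scene chute_mouth 0.96 [0.575 0.042 0.076]
scene chute_mouth 0.64 [ 0.466 -0.227  0.043]
scene chute_mouth 0.2 [ 0.537 -0.315  0.001]
scene throat 0.97 [0.58  0.047 0.074]
scene throat 0.3 [ 0.466 -0.344  0.044]
scene mat 0.95 [ 0.534 -0.314 -0.002]
scene sugar_bowl 0.85 [0.584 0.457 0.069]
scene sugar_bowl 0.37 [0.554 0.061 0.07 ]
scene timer 0.74 [ 0.782 -0.173  0.033]
scene timer 0.37 [ 0.535 -0.314 -0.001]
scene spatula 0.69 [ 0.627 -0.495  0.003]
top tray_floor 0.71 [0.544 0.097 0.075]
top post_grip 0.79 [0.539 0.098 0.078]
top post_grip 0.74 [ 0.452 -0.343  0.042]
top pointer_tip 0.65 [0.531 0.066 0.077]
top chute_mouth 0.93 [0.531 0.067 0.075]
top chute_mouth 0.55 [0.545 0.098 0.074]
top throat 0.74 [0.535 0.068 0.074]
top mat 0.98 [ 0.52  -0.308  0.001]
top sugar_bowl 0.88 [0.559 0.468 0.079]
top timer 0.65 [ 0.765 -0.168  0.032]
top timer 0.38 [0.548 0.097 0.075]
top spatula 0.64 [ 0.622 -0.492  0.003]
top spatula 0.24 [ 0.587 -0.223  0.043]
```

View pics/top0.png

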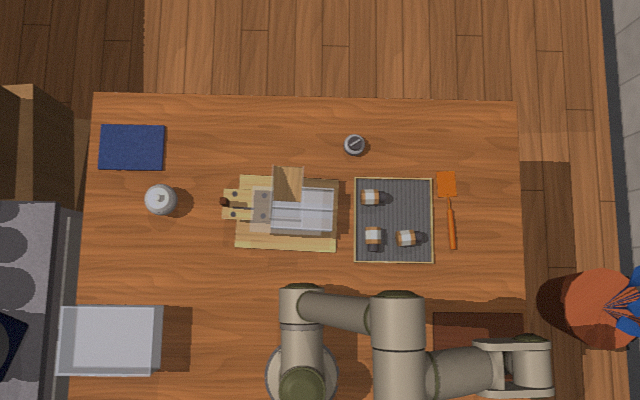

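View pics/scene0.png

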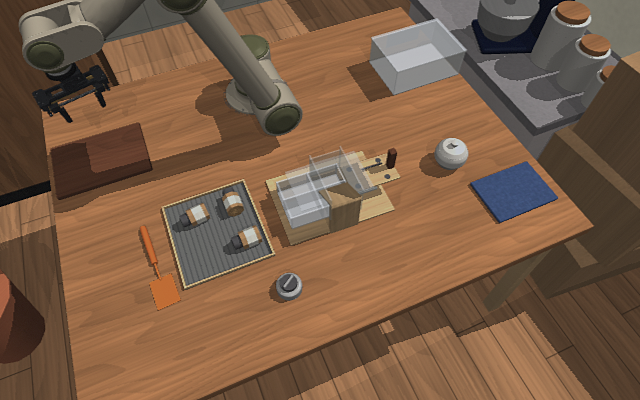

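The top view shows 3 jars, at (371,197), (373,238) and (406,238). The post is at (224,202) and the ramp at (288,183). I'll zoom in on the top view.

Run:
```python
from h import *
im=cv2.imread("pics/top0.png")[155:270,205:445]
cv2.imwrite("pics/c1.png",cv2.resize(im,None,fx=3.33,fy=3.33,interpolation=cv2.INTER_CUBIC))
for n in("jar1_mid","jar1_lid"):
  for c in("top","scene"):
    for q in outline_of(c,n)[:5]:
        m=q["mask"];ys,xs=np.nonzero(m);print(c,n,round(q["p"],2),m.sum(),xs.mean().round(1),ys.mean().round(1))
c=eyes.camera_params("top");print({k:np.round(v,3) for k,v in c.items()})
```

```text
scene jar1_mid 0.62 1087 159.5 278.1
{'fx': np.float64(497.531), 'fy': np.float64(497.531), 'cx': np.float64(313.128), 'cy': np.float64(192.498), 'world_to_cam': array([[ 0.015, -1.   ,  0.024, -0.037],
       [ 0.989,  0.018,  0.148, -0.596],
       [-0.148,  0.022,  0.989, -1.619],
       [ 0.   ,  0.   ,  0.   ,  1.   ]])}
```

View pics/c1.png

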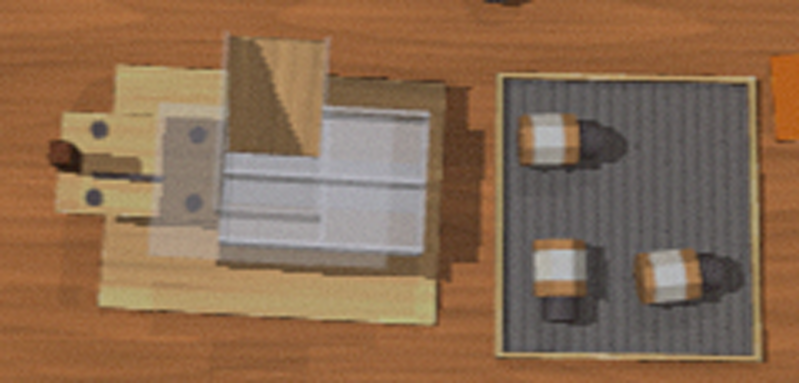

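```bash
cat >> h.py <<'E'
def go(x,y,z,yaw):
    o=observe();p=np.array(o["tool_pos"]);from scipy.spatial.transform import Rotation as R
    M=R.from_quat(o["orientation"]).as_matrix();y0=np.arctan2(M[1,0],M[0,0])
    s=M.T@(np.array([x,y,z])-p);t=-(yaw-y0)  # tool z is down
    j1=np.arctan2(y,x);print("shift",np.round(s,4),"turn",round(t,3),"from yaw",round(y0,3),"j6->",round(j1-yaw+np.pi/2,2),"dist",round(np.linalg.norm(s),3))
E
python3 - <<'E'
from h import *
f=lambda u,v,z:np.round(ray("top",205+u/3.333,155+v/3.333,z),3)
for n,u,v,z in[("chL",228,34,.185),("chR",328,40,.185),("m1",99,130,.04),("m2",198,135,.04),("m3",94,198,.04),("m4",194,203,.04),("ptr0",60,175,.05),("ptr1",155,179,.05),("posttop",66,147,.11),("A",548,140,.027),("B",560,268,.027),("C",670,277,.027),("lidA",603,142,.027),("lidB",562,305,.027),("lidC",720,275,.027)]: print(n,f(u,v,z))
go(.45,.05,.40,0.238);go(.45,.05,.40,1.57)
E
```

```text
chL [0.658 0.1   0.185]
chR [0.655 0.007 0.185]
m1 [0.588 0.235 0.04 ]
m2 [0.584 0.136 0.04 ]
m3 [0.519 0.237 0.04 ]
m4 [0.516 0.138 0.04 ]
ptr0 [0.54 0.27 0.05]
ptr1 [0.538 0.176 0.05 ]
posttop [0.561 0.256 0.11 ]
A [ 0.588 -0.218  0.027]
B [ 0.458 -0.23   0.027]
C [ 0.451 -0.341  0.027]
lidA [ 0.587 -0.274  0.027]
lidB [ 0.421 -0.232  0.027]
lidC [ 0.454 -0.391  0.027]
shift [ 0.4491 -0.4926 -0.1612] turn -0.0 from yaw 0.238 j6-> 1.44 dist 0.686
shift [ 0.4491 -0.4926 -0.1612] turn -1.332 from yaw 0.238 j6-> 0.11 dist 0.686
```

Emit:
{"fn": "play_rows", "kwargs": {
  "increments": [
    [[1,0.11,-0.12,-0.16,-0.33],[1,0.22,-0.24,-0.16,-0.66],[1,0.33,-0.37,-0.16,-1.0],[1,0.45,-0.49,-0.16,-1.33],[1,0.45,-0.49,-0.16,-1.33],[1,0.45,-0.49,-0.16,-1.33],[1,0.45,-0.49,-0.16,-1.33],[1,0.45,-0.49,-0.16,-1.33],[1,0.45,-0.49,-0.16,-1.33],[1,0.45,-0.49,-0.16,-1.33],[1,0.45,-0.49,-0.16,-1.33],[1,0.45,-0.49,-0.16,-1.33]]
  ]
}}

```text
time: 2.9
tool_pos: [0.4523, 0.0506, 0.3989]
orientation: [0.706, 0.708, 0.0, 0.0]
wrist_force: [-0.5, -1.6, -1.3]
grip_width: 0.0878
gripper_force: 0.0
```

Run:
```python
from h import *
st();im=eyes.capture("wrist");cv2.imwrite("pics/w1.png",im)
c=eyes.camera_params("wrist");print(c["fx"],c["cx"],c["cy"],np.linalg.inv(np.array(c["world_to_cam"])).round(3))
for n in("post_grip","pointer_tip","tray_floor","throat","chute_mouth","jar1_mid","jar1_lid"):
    for q in boxes_of("wrist",n)[:4]: print(n,round(q["p"],2),np.round(w("wrist",q["point"]),3))
go(.52,-.3,.4,1.57);go(.555,.25,.25,1.535)
```

```text
t 2.9 tcp [0.4523 0.0506 0.3989] q [0.706 0.708 0.    0.   ] grip 0.0878 j [-0.15  0.14  1.18  0.    1.82 -0.15]
309.70691628693146 317.9239407151146 200.80633416367723 [[ 1.    -0.001  0.001  0.451]
 [ 0.001  0.955  0.297  0.127]
 [-0.001 -0.297  0.955  0.544]
 [ 0.     0.     0.     1.   ]]
post_grip 0.66 [0.541 0.185 0.076]
pointer_tip 0.63 [0.531 0.07  0.085]
pointer_tip 0.29 [ 0.58  -0.202  0.04 ]
tray_floor 0.89 [0.541 0.184 0.073]
chute_mouth 0.92 [0.531 0.077 0.091]
chute_mouth 0.7 [ 0.509 -0.259  0.001]
shift [-0.3463  0.0706 -0.0011] turn -0.004 from yaw 1.566 j6-> -0.52 dist 0.353
shift [0.2039 0.1028 0.1488] turn 0.031 from yaw 1.566 j6-> 0.46 dist 0.273
```

View pics/w1.png

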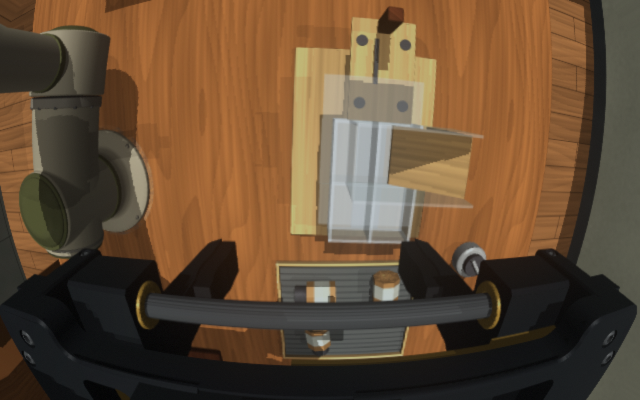

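The wrist view shows the marks at (362,40), (405,45), (359,103) and (402,106). The post is at (395,15), and the pointer runs along x≈376. I'll go closer for an accurate measurement.

Emit:
{"fn": "play_rows", "kwargs": {
  "increments": [
    [[1,0.07,0.105,0.1,0],[1,0.07,0.105,0.1,0.03],[1,0.07,0.105,0.1,0.03],[1,0.07,0.105,0.1,0.03],[1,0.07,0.105,0.1,0.03]]
  ]
}}

```text
time: 3.92
tool_pos: [0.5564, 0.1166, 0.2998]
orientation: [0.719, 0.695, 0.0, 0.001]
wrist_force: [-0.2, -0.3, 1.0]
grip_width: 0.088
gripper_force: 0.0
```

Run:
```python
from h import *
st();im=eyes.capture("wrist");cv2.imwrite("pics/w2.png",im)
c=eyes.camera_params("wrist");np.save("w2cam.npy",np.linalg.inv(np.array(c["world_to_cam"])))
cv2.imwrite("pics/w2c.png",cv2.resize(im[0:260,190:540],None,fx=2.28,fy=2.28,interpolation=cv2.INTER_CUBIC))
```

```text
t 3.92 tcp [0.5564 0.1166 0.2998] q [0.719 0.695 0.    0.001] grip 0.088 j [-0.    0.38  1.12 -0.    1.64  0.03]
```

View pics/w2c.png

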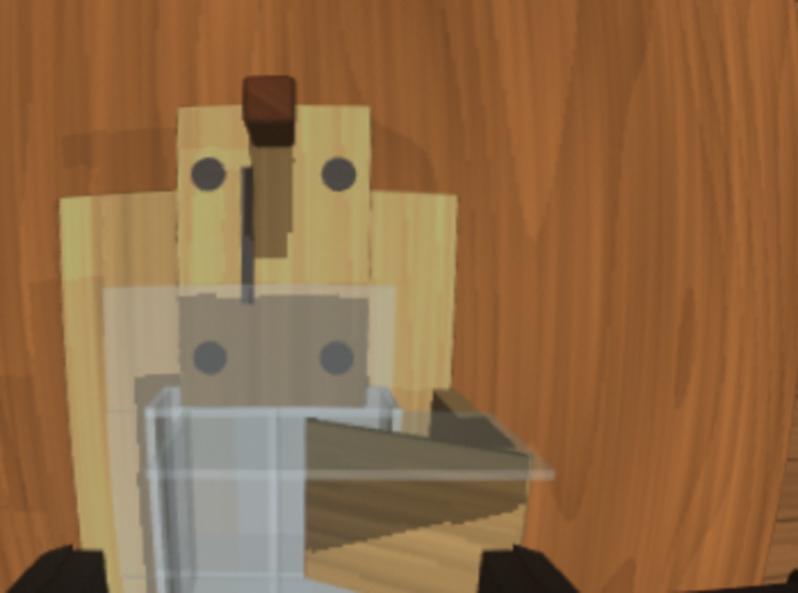

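Run:
```python
from h import *
s=1/2.28
f=lambda u,v,z:ray("wrist",190+u*s,v*s,z)
for z in(.02,.03,.04,.05):
    P=[f(*p,z) for p in((208,173),(339,173),(210,357),(337,357))]
    a=(P[1]+P[3]-P[0]-P[2])/2;b=(P[0]+P[1]-P[2]-P[3])/2;m=sum(P)/4
    print(z,np.linalg.norm(a).round(4),np.linalg.norm(b).round(4),"mid",m.round(4),"yaw",np.arctan2(a[1],a[0]).round(3),np.arctan2(-b[0],b[1]).round(3))
for z in(.03,.04,.05):print("tip",z,f(247,167,z).round(4),"base",f(248,300,z).round(4))
for z in(.09,.1,.11):print("post",z,f(270,97,z).round(4),"width",np.linalg.norm(f(244,97,z)-f(296,97,z)).round(4))
for z in(.185,):print("chute wall far end(post side), lower floor edge",f(530,455,.185).round(4),f(553,473,.185).round(4))
```

```text
0.02 0.0774 0.1118 mid [0.5471 0.182  0.02  ] yaw -0.038 -0.037
0.03 0.0756 0.1092 mid [0.5473 0.1823 0.03  ] yaw -0.038 -0.037
0.04 0.0738 0.1066 mid [0.5476 0.1826 0.04  ] yaw -0.038 -0.037
0.05 0.0719 0.1039 mid [0.5478 0.1829 0.05  ] yaw -0.038 -0.037
tip 0.03 [0.5342 0.2407 0.03  ] base [0.5318 0.1622 0.03  ]
tip 0.04 [0.5348 0.2395 0.04  ] base [0.5324 0.1629 0.04  ]
tip 0.05 [0.5354 0.2384 0.05  ] base [0.533  0.1637 0.05  ]
post 0.09 [0.5502 0.2695 0.09  ] width 0.0256
post 0.1 [0.5504 0.2673 0.1   ] width 0.0249
post 0.11 [0.5506 0.2652 0.11  ] width 0.0242
chute wall far end(post side), lower floor edge [0.651  0.1107 0.185 ] [0.6617 0.1027 0.185 ]
```

Run:
```python
from h import *
go(.5514,.2566,.11,1.533)
```

```text
shift [ 0.1398 -0.0101  0.1902] turn 0.004 from yaw 1.537 j6-> 0.47 dist 0.236
```

Emit:
{"fn": "play_rows", "kwargs": {
  "increments": [
    [[1,0.06,-0.01,0.02,0],[1,0.12,-0.01,0.04,0],[1,0.14,-0.01,0.09,0],[1,0.14,-0.01,0.14,0],[1,0.14,-0.01,0.19,0],[1,0.14,-0.01,0.19,0],[-1,0.14,-0.01,0.19,0],[-1,0.14,-0.01,0.19,0],[-1,0.14,-0.01,0.19,0],[-1,0.14,-0.01,0.19,0],[-1,0.14,-0.01,0.19,0]]
  ],
  "force": 30
}}

```text
time: 5.35
tool_pos: [0.5513, 0.2577, 0.1089]
orientation: [0.719, 0.695, 0.0, 0.0]
wrist_force: [0.5, 0.3, 0.1]
grip_width: 0.0403
gripper_force: 0.0
```

Run:
```python
from h import *
st();im=eyes.capture("wrist");cv2.imwrite("pics/w3.png",im)
```

```text
t 5.35 tcp [0.5513 0.2577 0.1089] q [0.719 0.695 0.    0.   ] grip 0.0403 j [0.24 0.6  1.32 0.   1.23 0.28]
```

View pics/w3.png

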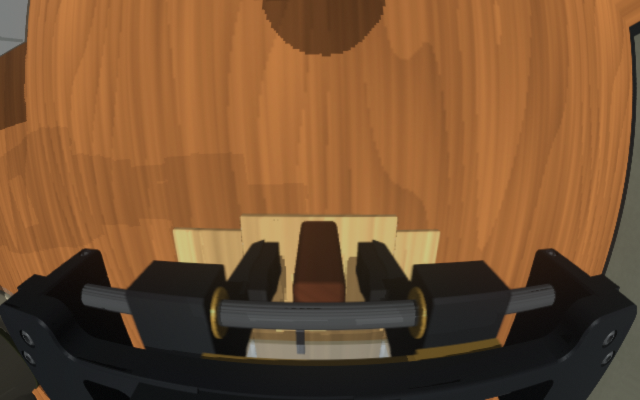

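The post sits at (319,260), centred between the fingers, which are still closing. Next I'll close fully and shift the tray +20 mm in x.

Emit:
{"fn": "play_rows", "kwargs": {
  "increments": [
    [[-1,0,0,0,0],[-1,0,0,0,0],[-1,0,0,0,0],[-1,0,0,0,0],[-1,0.001,0.007,0,0],[-1,0.002,0.014,0,0],[-1,0.002,0.02,0,0],[-1,0.002,0.02,0,0],[-1,0.002,0.02,0,0]]
  ],
  "force": 30
}}

```text
time: 6.52
tool_pos: [0.5717, 0.259, 0.1087]
orientation: [0.719, 0.695, 0.0, 0.0]
wrist_force: [1.5, -0.4, -0.4]
grip_width: 0.0214
gripper_force: 30.0
```

Emit:
{"fn": "play_rows", "kwargs": {
  "increments": [
    [[0.3,0,0,0,0],[0.3,0,0,0,0],[0.3,0,0,0,0],[0.3,0,0,-0.05,0],[1,0,0,-0.1,0],[1,-0.06,0,-0.16,0],[1,-0.12,0,-0.19,0],[1,-0.14,0,-0.19,0],[1,-0.14,0,-0.19,0],[1,-0.14,0,-0.19,0]]
  ]
}}

```text
time: 7.78
tool_pos: [0.5666, 0.1196, 0.2983]
orientation: [0.719, 0.695, -0.0, -0.0]
wrist_force: [-0.3, 0.4, 0.4]
grip_width: 0.0883
gripper_force: 0.0
```

```bash
cat >> h.py <<'E'
def joint(save=None):
    # cross/tray from marks under pointer tip, wrist picture from near (0.556,0.117,0.30)
    im=eyes.capture("wrist");
    if save: cv2.imwrite(save,cv2.resize(im[0:260,190:540],None,fx=2.28,fy=2.28,interpolation=cv2.INTER_CUBIC))
    g=cv2.cvtColor(im,cv2.COLOR_BGR2HSV)
    k=((g[...,2]<125)&(g[...,1]<90)).astype(np.uint8)
    n,l,s,c=cv2.connectedComponentsWithStats(k)
    P=[]
    for i in range(1,n):
        if 90<s[i,4]<350 and 0.7<s[i,2]/s[i,3]<1.4: P.append(ray("wrist",*c[i],.077)[:2]);print(c[i].round(0),s[i,4],P[-1].round(4))
    return P
E
python3 - <<'E'
from h import *
st();joint("pics/w4.png")
E
```

```text
t 7.78 tcp [0.5666 0.1196 0.2983] q [ 0.719  0.695 -0.    -0.   ] grip 0.0883 j [0.   0.4  1.09 0.   1.65 0.04]
[347.  77.] 173 [0.6024 0.2324]
[290. 158.] 190 [0.5324 0.1385]
[345. 158.] 188 [0.5985 0.1361]
```

View pics/w4.png

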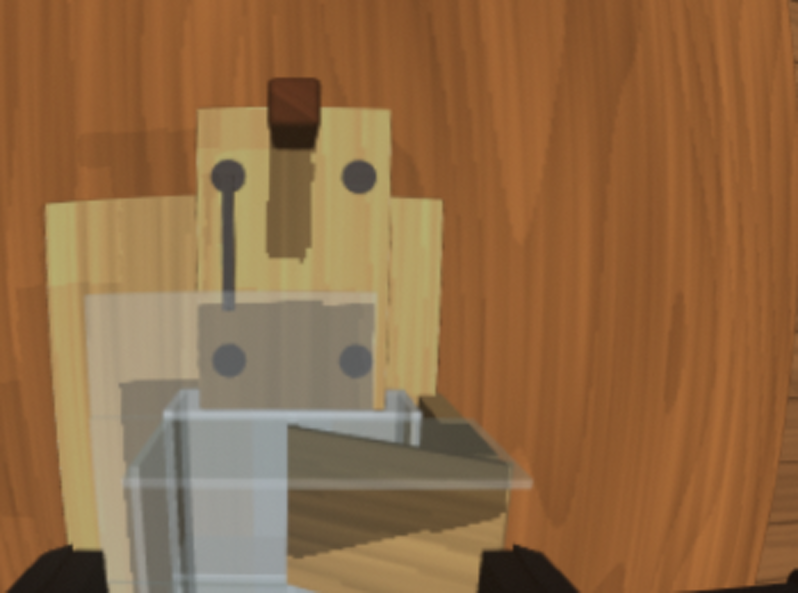

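The pointer tip is on the left-far mark at (228,176). Next I'll look at the mat with the tool turned to yaw −90°.

Emit:
{"fn": "play_rows", "kwargs": {
  "increments": [
    [[1,-0.06,-0.01,0,0.18],[1,-0.12,-0.02,0,0.36],[1,-0.18,-0.03,0,0.54],[1,-0.24,-0.04,0,0.72],[1,-0.3,-0.05,0,0.9],[1,-0.36,-0.05,0,1.08],[1,-0.36,-0.05,0,1.26],[1,-0.36,-0.05,0,1.44],[1,-0.36,-0.05,0,1.62],[1,-0.36,-0.05,0,1.8],[1,-0.36,-0.05,0,1.8]]
  ]
}}

```text
time: 9.2
tool_pos: [0.5054, -0.2381, 0.2981]
orientation: [0.992, -0.129, -0.0, -0.0]
wrist_force: [-0.4, -0.6, -0.2]
grip_width: 0.088
gripper_force: 0.0
```

Emit:
{"fn": "play_rows", "kwargs": {
  "increments": [
    [[1,0,0,0,0.18],[1,0,0,0,0.36],[1,0,0,0,0.54],[1,0,0,0,0.72],[1,0,0,0,0.9],[1,0,0,0,1.08],[1,0,0,0,1.26],[1,0,0,0,1.3],[1,0,0,0,1.3]]
  ]
}}

```text
time: 10.32
tool_pos: [0.5052, -0.2386, 0.2984]
orientation: [0.712, -0.702, -0.0, -0.0]
wrist_force: [-0.2, 0.5, 0.2]
grip_width: 0.0881
gripper_force: 0.0
```

Run:
```python
from h import *
st();im=eyes.capture("wrist");cv2.imwrite("pics/w5.png",im)
for n in("jar1_mid","jar1_lid","mat"):
    for q in boxes_of("wrist",n)[:5]: print(n,round(q["p"],2),np.round(w("wrist",q["point"]),3))
```

```text
t 10.32 tcp [ 0.5052 -0.2386  0.2984] q [ 0.712 -0.702 -0.    -0.   ] grip 0.0881 j [-0.65  0.36  1.15  0.    1.63  2.48]
jar1_mid 0.23 [ 0.582 -0.227  0.043]
mat 0.74 [ 0.558 -0.087  0.034]
mat 0.73 [ 0.756 -0.174  0.032]
```

View pics/w5.png

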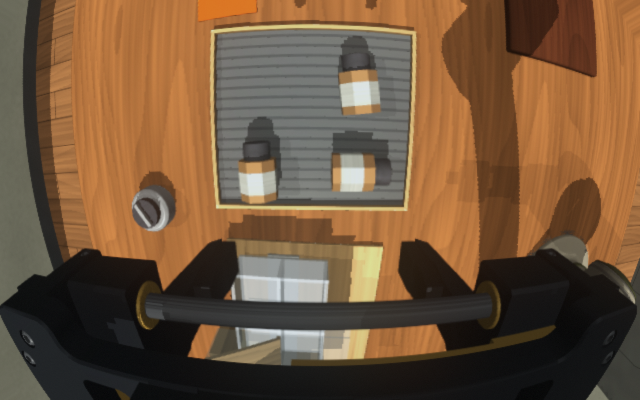

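Run:
```python
from h import *
f=lambda u,v,z:ray("wrist",u,v,z)
for n,b,l in(("A",(257,181),(257,150)),("B",(354,172),(383,172)),("C",(360,93),(356,60))):
    B=f(*b,.052);L=f(*l,.046);d=(L-B)[:2];u=d/np.linalg.norm(d);m=B[:2]+u*.012
    print(n,"body",B.round(4),"lid",L.round(4),np.linalg.norm(d).round(4),"yaw",np.arctan2(*u[::-1]).round(3),"mid",m.round(4))
    go(*B[:2],.008+.0,np.arctan2(*u[::-1]))
for p in((214,30),(414,33),(218,208),(406,208)):print(f(*p,.012).round(3))
```

```text
A body [ 0.5838 -0.2201  0.052 ] lid [ 0.5836 -0.2604  0.046 ] 0.0403 yaw -1.576 mid [ 0.5838 -0.2321]
shift [-0.0179 -0.079   0.2906] turn 0.016 from yaw -1.56 j6-> 2.79 dist 0.302
B body [ 0.4569 -0.2333  0.052 ] lid [ 0.4172 -0.2328  0.046 ] 0.0398 yaw 3.131 mid [ 0.4449 -0.2331]
shift [-0.0061  0.0479  0.2906] turn -4.691 from yaw -1.56 j6-> -2.03 dist 0.295
C body [ 0.4524 -0.3351  0.052 ] lid [ 0.4573 -0.3782  0.046 ] 0.0434 yaw -1.456 mid [ 0.4537 -0.347 ]
shift [0.0957 0.0536 0.2906] turn -0.104 from yaw -1.56 j6-> 2.39 dist 0.311
[ 0.653 -0.433  0.012]
[ 0.37  -0.43   0.012]
[ 0.655 -0.168  0.012]
[ 0.37  -0.171  0.012]
```

Emit:
{"fn": "play_rows", "kwargs": {
  "increments": [
    [[0.6,-0.006,-0.06,0.03,0.016],[0.6,-0.006,-0.079,0.09,0.016],[0.6,-0.006,-0.079,0.15,0.016],[0.6,-0.006,-0.079,0.21,0.016],[0.6,-0.006,-0.079,0.26,0.016],[0.6,-0.006,-0.079,0.288,0.016],[0.6,-0.006,-0.079,0.288,0.016],[-1,-0.006,-0.079,0.288,0.016],[-1,-0.006,-0.079,0.288,0.016],[-1,-0.006,-0.079,0.288,0.016],[-1,-0.006,-0.079,0.288,0.016],[-1,-0.006,-0.079,0.288,0.016]]
  ],
  "force": 30
}}

```text
time: 12.02
tool_pos: [0.5846, -0.2328, 0.0123]
orientation: [-0.705, 0.71, -0.001, 0.0]
wrist_force: [0.6, -0.3, 7.0]
grip_width: 0.0496
gripper_force: 30.0
```

Emit:
{"fn": "play_rows", "kwargs": {
  "increments": [
    [[-1,0,0,0,0],[-1,0,0,-0.06,0],[-1,0,0,-0.12,0],[-1,0,0,-0.18,0],[-1,0,0,-0.24,0],[-1,0,0,-0.26,0],[-1,0,0,-0.26,0]]
  ]
}}

```text
time: 12.9
tool_pos: [0.5839, -0.2324, 0.2722]
orientation: [-0.705, 0.71, -0.001, 0.0]
wrist_force: [1.1, -0.6, -1.7]
grip_width: 0.0498
gripper_force: 30.0
```

Run:
```python
from h import *
st()
go(.64,.056,.27,1.533)
```

```text
t 12.9 tcp [ 0.5839 -0.2324  0.2722] q [-0.705  0.71  -0.001  0.   ] grip 0.0498 j [-0.57  0.5   1.   -0.    1.64  2.58]
shift [-0.2888 -0.054   0.0019] turn -3.111 from yaw -1.578 j6-> 0.13 dist 0.294
```

Emit:
{"fn": "play_rows", "kwargs": {
  "increments": [
    [[-1,0,0,0,-0.18],[-1,0,0,0,-0.36],[-1,-0.05,-0.01,0,-0.54],[-1,-0.1,-0.02,0,-0.72],[-1,-0.15,-0.03,0,-0.9],[-1,-0.2,-0.04,0,-1.08],[-1,-0.25,-0.05,0,-1.26],[-1,-0.289,-0.054,0,-1.44],[-1,-0.289,-0.054,0,-1.62],[-1,-0.289,-0.054,0,-1.8],[-1,-0.289,-0.054,0,-1.8]]
  ]
}}

```text
time: 14.28
tool_pos: [0.6395, 0.0563, 0.2689]
orientation: [0.994, 0.11, -0.002, -0.0]
wrist_force: [0.9, 0.8, -1.7]
grip_width: 0.0497
gripper_force: 30.0
```

Emit:
{"fn": "play_rows", "kwargs": {
  "increments": [
    [[-1,0,0,0,-0.18],[-1,0,0,0,-0.36],[-1,0,0,0,-0.54],[-1,0,0,0,-0.72],[-1,0,0,0,-0.9],[-1,0,0,0,-1.08],[-1,0,0,0,-1.26],[-1,0,0,0,-1.311],[-1,0,0,0,-1.311]]
  ]
}}

```text
time: 15.4
tool_pos: [0.6397, 0.056, 0.2698]
orientation: [0.722, 0.692, -0.001, -0.001]
wrist_force: [0.4, -0.2, -1.0]
grip_width: 0.0495
gripper_force: 30.0
```

Run:
```python
from h import *
st()
im=eyes.capture("wrist");cv2.imwrite("pics/w6.png",im)
go(.64,.056,.156,1.533)
```

```text
t 15.4 tcp [0.6397 0.056  0.2698] q [ 0.722  0.692 -0.001 -0.001] grip 0.0495 j [-0.1   0.53  0.95  0.    1.66 -0.05]
shift [-1.00e-04  3.00e-04  1.14e-01] turn -0.004 from yaw 1.529 j6-> 0.13 dist 0.114
```

View pics/w6.png

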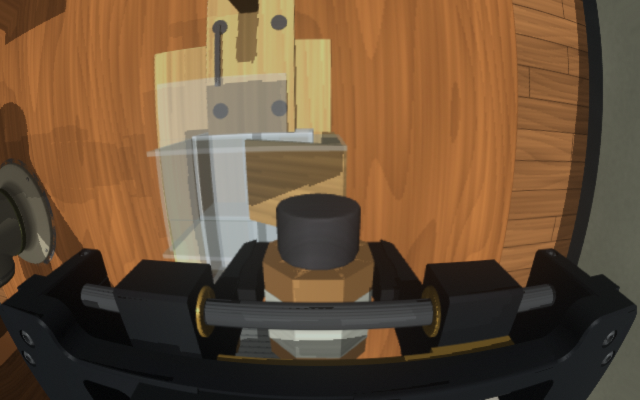

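The jar is held with its lid towards the post. The post-side wall's end is at (346,148) and the ramp's left edge is at (248,146). I'll check the chute's y before lowering.

Run:
```python
from h import *
im=cv2.imread("pics/w6.png")
f=lambda u,v,z:ray("wrist",u,v,z)
a=f(346,148,.185);b=f(150,154,.185);print("wall line",a.round(4),b.round(4))
x=np.array([.9993,-.0375]);y=np.array([.0375,.9993]);m=np.array([.64,.056])
for p in(a,b):print("rel mouth",(p[:2]-m)@x,(p[:2]-m)@y)
# lid end: top edge of end face
for v in(195,264):
    for z in(.27,.289,.308):print("lid",v,z,(f(319,v,z)[:2]-m)@x.round(4),((f(319,v,z)[:2]-m)@y).round(4))
cv2.imwrite("pics/w6c.png",cv2.resize(im[125:275,140:400],None,fx=3,fy=3,interpolation=cv2.INTER_CUBIC))
# top camera too
t=eyes.capture("top");cv2.imwrite("pics/t2.png",cv2.resize(t[150:230,250:350],None,fx=7,fy=7,interpolation=cv2.INTER_CUBIC))
```

```text
wall line [0.6616 0.102  0.185 ] [0.5015 0.1079 0.185 ]
rel mouth 0.019858569905160127 0.04679988781111079
rel mouth -0.1403104919408183 0.04665764946531863
lid 195 0.27 -0.0004478012055058783 0.0349
lid 195 0.289 -0.0004523383570716254 0.0404
lid 195 0.308 -0.0004568755086374844 0.046
lid 264 0.27 -0.0005534727711654039 -0.0032
lid 264 0.289 -0.00054415483881039 0.0073
lid 264 0.308 -0.0005348369064554874 0.0178
```

View pics/w6c.png

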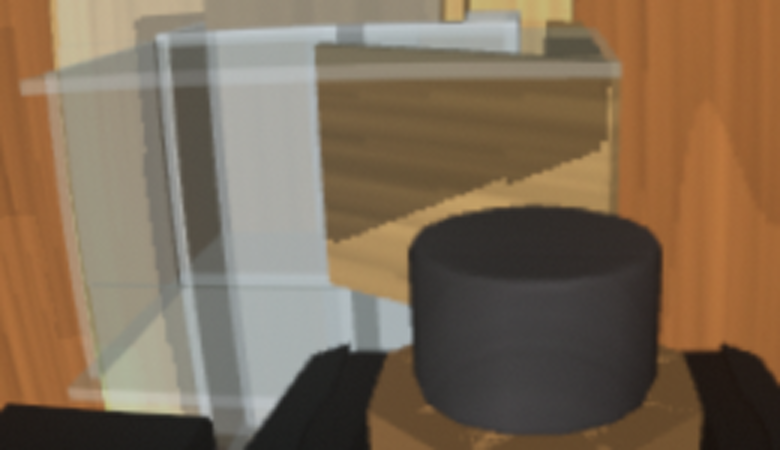

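Both wall ends agree with the predicted mouth. The jar sits about 4 mm towards −y in the hand, so I'll correct +4 mm and lower.

Emit:
{"fn": "play_rows", "kwargs": {
  "increments": [
    [[-1,0.004,0,0,0],[-1,0.004,0,0.05,0],[-1,0.004,0,0.09,0],[-1,0.004,0,0.1,0],[-1,0.004,0,0.105,0],[-1,0.004,0,0.109,0],[-1,0.004,0,0.109,0],[-1,0.004,0,0.109,0]]
  ]
}}

```text
time: 16.5
tool_pos: [0.6404, 0.0602, 0.1625]
orientation: [0.72, 0.694, 0.0, 0.0]
wrist_force: [1.4, 0.0, -1.7]
grip_width: 0.0494
gripper_force: 30.0
```

Run:
```python
from h import *
o=st();print(o["wrist_force"])
im=eyes.capture("scene");cv2.imwrite("pics/s2.png",cv2.resize(im[130:250,240:420],None,fx=4,fy=4,interpolation=cv2.INTER_CUBIC))
```

```text
t 16.5 tcp [0.6404 0.0602 0.1625] q [0.72  0.694 0.    0.   ] grip 0.0494 j [-0.09  0.6   1.14  0.    1.4  -0.05]
[ 1.40075316  0.04461691 -1.6561569 ]
```

View pics/s2.png

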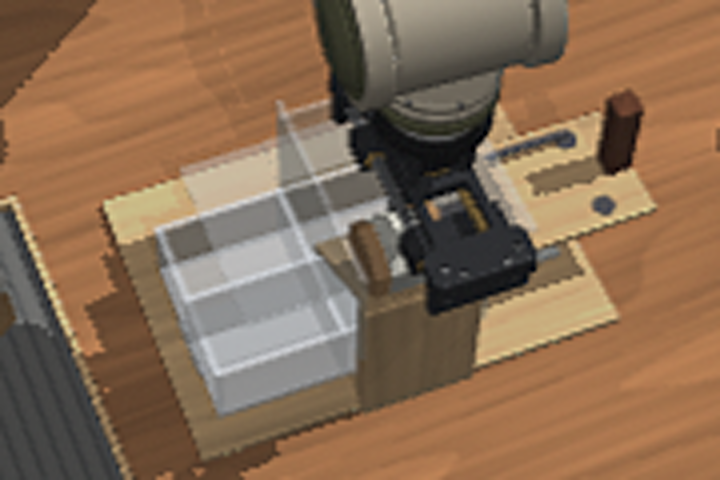

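The jar is inside the walls, with its base at (372,258). Lower 4 mm more and release.

Emit:
{"fn": "play_rows", "kwargs": {
  "increments": [
    [[-1,0,0,0.004,0],[-1,0,0,0.004,0],[1,0,0,0.004,0],[1,0,0,0.004,0],[1,0,0,0.004,0],[1,0,0,0.0,0],[1,0,0,-0.03,0],[1,0,0,-0.07,0],[1,0,0,-0.11,0],[1,0,0,-0.13,0],[1,0,0,-0.13,0],[1,0,0,-0.13,0]]
  ]
}}

```text
time: 18.05
tool_pos: [0.6399, 0.0602, 0.2906]
orientation: [0.72, 0.694, -0.001, -0.001]
wrist_force: [0.3, -0.7, -0.3]
grip_width: 0.0883
gripper_force: 0.0
```

Run:
```python
from h import *
o=st()
im=eyes.capture("wrist")
s=eyes.capture("scene")[130:250,240:420]
a=cv2.resize(im[120:300,120:420],(800,480),interpolation=cv2.INTER_CUBIC)
a=np.vstack([cv2.resize(a,(500,300)),cv2.resize(s,(450,300))[:, :] if 0 else cv2.copyMakeBorder(cv2.resize(s,(450,300)),0,0,0,50,0)])
cv2.imwrite("pics/m1.png",a)
for n in("jar1_mid","jar1_lid"):
    for q in boxes_of("wrist",n)[:5]: print(n,round(q["p"],2),np.round(w("wrist",q["point"]),3))
```

```text
t 18.05 tcp [0.6399 0.0602 0.2906] q [ 0.72   0.694 -0.001 -0.001] grip 0.0883 j [-0.09  0.53  0.9   0.    1.71 -0.05]
jar1_mid 0.73 [ 0.552 -0.282 -0.   ]
```

View pics/m1.png

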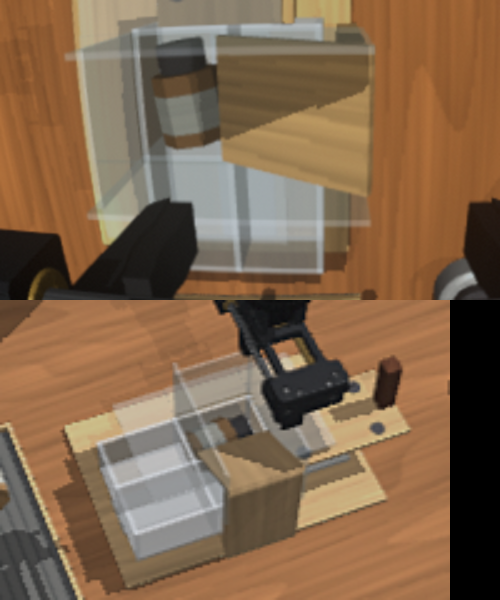

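Jar 1 lies in its compartment with the lid towards the post. Next: the tray to cross −0.0335.

Emit:
{"fn": "play_rows", "kwargs": {
  "increments": [
    [[0.3,0.06,-0.02,0,0],[0.3,0.12,-0.05,0,0],[0.3,0.18,-0.076,0.02,0],[0.3,0.196,-0.076,0.06,0],[0.3,0.196,-0.076,0.1,0],[0.3,0.196,-0.076,0.15,0],[0.3,0.196,-0.076,0.182,0],[0.3,0.196,-0.076,0.182,0],[-1,0.196,-0.076,0.182,0],[-1,0.196,-0.076,0.182,0],[-1,0.196,-0.076,0.182,0],[-1,0.196,-0.076,0.182,0]]
  ],
  "force": 30
}}

```text
time: 19.75
tool_pos: [0.5718, 0.259, 0.1103]
orientation: [0.72, 0.694, 0.0, 0.0]
wrist_force: [-1.3, -1.0, 3.5]
grip_width: 0.0219
gripper_force: 30.0
```

Emit:
{"fn": "play_rows", "kwargs": {
  "increments": [
    [[-1,0,0,0,0],[-1,0,0,0,0],[-1,0,-0.01,0,0],[-1,0,-0.02,0,0],[-1,0,-0.03,0,0],[-1,0,-0.04,0,0],[-1,0,-0.05,0,0],[-1,0,-0.06,0,0],[-1,0,-0.067,0,0],[-1,0,-0.067,0,0],[-1,0,-0.067,0,0]]
  ]
}}

```text
time: 21.12
tool_pos: [0.5041, 0.2616, 0.1103]
orientation: [0.72, 0.694, 0.0, 0.0]
wrist_force: [-0.7, -0.9, 7.6]
grip_width: 0.0215
gripper_force: 30.0
```

Run:
```python
from h import *
o=st()
P=np.array(o["tool_pos"][:2])-np.array([.54,.3088]);print("cross",P@[.9993,-.0375],"tray",P@[.0375,.9993])
```

```text
t 21.12 tcp [0.5041 0.2616 0.1103] q [0.72  0.694 0.    0.   ] grip 0.0215 j [0.27 0.53 1.44 0.   1.17 0.31]
cross -0.03406994680605007 tray -0.04854654030905161
```

Emit:
{"fn": "play_rows", "kwargs": {
  "increments": [
    [[0.3,0,0,0,0],[0.3,0,0,0,0],[0.3,0,0,0,0],[0.3,0,0,-0.05,0],[1,0,0,-0.1,0],[1,-0.04,0.02,-0.16,0],[1,-0.1,0.04,-0.19,0],[1,-0.15,0.052,-0.19,0],[1,-0.15,0.052,-0.19,0],[1,-0.15,0.052,-0.19,0]]
  ]
}}

```text
time: 22.38
tool_pos: [0.5508, 0.1097, 0.2994]
orientation: [0.721, 0.693, -0.0, -0.0]
wrist_force: [0.2, 0.1, -0.7]
grip_width: 0.0881
gripper_force: 0.0
```

Run:
```python
from h import *
st();P=joint()
for p in P:
    d=p-np.array([.537,.2345]);print("mark rel tip",(d@[.9993,-.0375]).round(4),(d@[.0375,.9993]).round(4))
go(.5052,-.2386,.2984,-1.46)
```

```text
t 22.38 tcp [0.5508 0.1097 0.2994] q [ 0.721  0.693 -0.    -0.   ] grip 0.0881 j [-0.01  0.37  1.14  0.    1.63  0.02]
[245.  70.] 163 [0.4684 0.2377]
[302. 149.] 198 [0.5316 0.1388]
[248. 150.] 166 [0.4655 0.1413]
mark rel tip -0.0687 0.0007
mark rel tip -0.0018 -0.0958
mark rel tip -0.068 -0.0958
shift [-0.3505 -0.0323  0.0008] turn 2.993 from yaw 1.533 j6-> 2.59 dist 0.352
```

Emit:
{"fn": "play_rows", "kwargs": {
  "increments": [
    [[1,-0.06,-0.01,0,0.18],[1,-0.12,-0.02,0,0.36],[1,-0.18,-0.03,0,0.54],[1,-0.24,-0.03,0,0.72],[1,-0.3,-0.03,0,0.9],[1,-0.35,-0.032,0,1.08],[1,-0.35,-0.032,0,1.26],[1,-0.35,-0.032,0,1.44],[1,-0.35,-0.032,0,1.62],[1,-0.35,-0.032,0,1.8],[1,-0.35,-0.032,0,1.8]]
  ]
}}

```text
time: 23.8
tool_pos: [0.5062, -0.2375, 0.2994]
orientation: [0.991, -0.131, -0.0, -0.0]
wrist_force: [-0.4, 0.4, -0.2]
grip_width: 0.0885
gripper_force: 0.0
```

Emit:
{"fn": "play_rows", "kwargs": {
  "increments": [
    [[1,0,0,0,0.18],[1,0,0,0,0.36],[1,0,0,0,0.54],[1,0,0,0,0.72],[1,0,0,0,0.9],[1,0,0,0,1.08],[1,0,0,0,1.19],[1,0,0,0,1.19],[1,0,0,0,1.19]]
  ]
}}

```text
time: 24.92
tool_pos: [0.5058, -0.2385, 0.2997]
orientation: [0.748, -0.664, -0.0, -0.0]
wrist_force: [0.6, 1.0, -0.3]
grip_width: 0.088
gripper_force: 0.0
```

```bash
cat >> h.py <<'E'
def jars():
    # label (white-ish) and wood (orange) of jars on the mat -> body rectangle; lid dark end
    im=eyes.capture("wrist");cv2.imwrite("pics/jars_last.png",im)
    g=cv2.cvtColor(im,cv2.COLOR_BGR2HSV)
    B=np.array([ray("wrist",*p,.002)[:2] for p in((214,30),(414,33))]) if 0 else None
    k=((g[...,1]>70)|(g[...,2]>150)).astype(np.uint8)
    k=cv2.morphologyEx(k,cv2.MORPH_OPEN,np.ones((3,3),np.uint8))
    n,l,s,c=cv2.connectedComponentsWithStats(k);out=[]
    for i in range(1,n):
        if not 500<s[i,4]<4000: continue
        m=ray("wrist",*c[i],.045)
        if not(.37<m[0]<.66 and -.44<m[1]<-.17): continue
        pts=np.argwhere(l==i)[:,::-1].astype(np.float32)
        W=np.array([ray("wrist",*p,.045)[:2] for p in pts],np.float32)
        (cx,cy),(a,b),th=cv2.minAreaRect(W)
        lab=(l==i)&(g[...,1]<60)&(g[...,2]>120);ys,xs=np.nonzero(lab)
        Lb=ray("wrist",xs.mean(),ys.mean(),.052) if len(xs) else None
        print("jar body px",c[i].round(0),s[i,4],"rect",np.round([cx,cy],4),round(a,4),round(b,4),round(th,1),"label",None if Lb is None else Lb.round(4),len(xs))
E
python3 - <<'E'
from h import *
st();jars()
im=cv2.imread("pics/w5.png");g=cv2.cvtColor(im,cv2.COLOR_BGR2HSV)
for p in((257,180),(257,165),(360,93),(360,75),(356,60),(300,100),(383,172)):print(p,g[p[1],p[0]])
E
```

```text
t 24.93 tcp [ 0.5058 -0.2385  0.2997] q [ 0.748 -0.664 -0.    -0.   ] grip 0.088 j [-0.65  0.36  1.15  0.    1.63  2.37]
jar body px [367.  97.] 1665 rect [ 0.453  -0.3373] 0.0497 0.0566 7.7 label [ 0.4533 -0.3344  0.052 ] 889Traceback (most recent call last):
  File "<stdin>", line 2, in <module>
  File "h.py", line 45, in jars
    W=np.array([ray("wrist",*p,.045)[:2] for p in pts],np.float32)
                ~~~^^^^^^^^^^^^^^^^^
  File "h.py", line 7, in ray
    c=eyes.camera_params(cam);M=np.linalg.inv(np.array(c["world_to_cam"]))
ValueError: time passes only in moves, steps and waits
```

```bash
sed -i 's/^def ray(cam,u,v,z):/_C={}\ndef ray(cam,u,v,z):/; s/    c=eyes.camera_params(cam);M=np.linalg.inv(np.array(c\["world_to_cam"\]))$/    if cam not in _C: _C[cam]=eyes.camera_params(cam)\n    c=_C[cam];M=np.linalg.inv(np.array(c["world_to_cam"]))/' h.py
python3 - <<'E'
from h import *
st();jars();go(.4546,-.345,.011,-1.446)
E
```

```text
t 24.98 tcp [ 0.5058 -0.2386  0.2997] q [ 0.747 -0.664 -0.    -0.   ] grip 0.0882 j [-0.65  0.36  1.15  0.    1.63  2.37]
jar body px [367.  97.] 1665 rect [ 0.4528 -0.3368] 0.0497 0.0578 7.7 label [ 0.4532 -0.3345  0.052 ] 886
jar body px [352. 176.] 1614 rect [ 0.4572 -0.231 ] 0.0597 0.0528 1.8 label [ 0.46   -0.2315  0.052 ] 832
shift [0.0997 0.0631 0.2887] turn -0.008 from yaw -1.454 j6-> 2.37 dist 0.312
```

Emit:
{"fn": "play_rows", "kwargs": {
  "increments": [
    [[0.6,0.05,0.03,0.01,-0.008],[0.6,0.1,0.063,0.03,-0.008],[0.6,0.1,0.063,0.09,-0.008],[0.6,0.1,0.063,0.15,-0.008],[0.6,0.1,0.063,0.21,-0.008],[0.6,0.1,0.063,0.26,-0.008],[0.6,0.1,0.063,0.288,-0.008],[0.6,0.1,0.063,0.288,-0.008],[-1,0.1,0.063,0.288,-0.008],[-1,0.1,0.063,0.288,-0.008],[-1,0.1,0.063,0.288,-0.008],[-1,0.1,0.063,0.288,-0.008]]
  ],
  "force": 30
}}

```text
time: 26.52
tool_pos: [0.4548, -0.3459, 0.0131]
orientation: [0.749, -0.663, 0.001, 0.0]
wrist_force: [-0.8, 0.7, 6.5]
grip_width: 0.0496
gripper_force: 30.0
```

Emit:
{"fn": "play_rows", "kwargs": {
  "increments": [
    [[-1,0,0,0,0],[-1,0,0,-0.06,0],[-1,0,0,-0.12,0],[-1,0,0,-0.18,0],[-1,0,0,-0.24,0],[-1,0,0,-0.26,0],[-1,0,0,-0.26,0]]
  ]
}}

```text
time: 27.4
tool_pos: [0.4545, -0.3455, 0.2732]
orientation: [0.749, -0.663, 0.002, 0.0]
wrist_force: [0.2, 0.1, -2.3]
grip_width: 0.0497
gripper_force: 30.0
```

Run:
```python
from h import *
st();go(.64,.056,.27,1.533)
```

```text
t 27.4 tcp [ 0.4545 -0.3455  0.2732] q [ 0.749 -0.663  0.002  0.   ] grip 0.0497 j [-0.86  0.4   1.17  0.    1.57  2.16]
shift [-0.376  -0.2329  0.0026] turn -2.982 from yaw -1.449 j6-> 0.13 dist 0.442
```

Emit:
{"fn": "play_rows", "kwargs": {
  "increments": [
    [[-1,0,0,0,-0.18],[-1,-0.05,-0.03,0,-0.36],[-1,-0.1,-0.06,0,-0.54],[-1,-0.15,-0.09,0,-0.72],[-1,-0.2,-0.12,0,-0.9],[-1,-0.25,-0.15,0,-1.08],[-1,-0.3,-0.18,0,-1.26],[-1,-0.35,-0.21,0,-1.44],[-1,-0.376,-0.233,0,-1.62],[-1,-0.376,-0.233,0,-1.8],[-1,-0.376,-0.233,0,-1.8]]
  ]
}}

```text
time: 28.78
tool_pos: [0.6397, 0.0564, 0.2698]
orientation: [0.985, 0.174, -0.002, -0.0]
wrist_force: [0.1, 0.1, -1.0]
grip_width: 0.0499
gripper_force: 30.0
```

Emit:
{"fn": "play_rows", "kwargs": {
  "increments": [
    [[-1,0,0,0,-0.18],[-1,0,0,0,-0.36],[-1,0,0,0,-0.54],[-1,0,0,0,-0.72],[-1,0,0,0,-0.9],[-1,0,0,0,-1.08],[-1,0,0,0,-1.18],[-1,0,0,0,-1.18],[-1,0,0,0,-1.18]]
  ]
}}

```text
time: 29.9
tool_pos: [0.6399, 0.0558, 0.2714]
orientation: [0.723, 0.691, -0.0, -0.0]
wrist_force: [0.3, -0.9, -1.3]
grip_width: 0.0499
gripper_force: 30.0
```

```bash
cat >> h.py <<'E'
def held(n):
    o=observe();im=eyes.capture("wrist");cv2.imwrite(f"pics/{n}.png",im)
    for nm in ([] if n=="w6" else [n,"w6"]):
        g=cv2.cvtColor(cv2.imread(f"pics/{nm}.png"),cv2.COLOR_BGR2HSV)
        col=g[150:300,319];print(nm,"lid col rows (V,S):",[(150+i,int(col[i][2]),int(col[i][1])) for i in range(30,85,3)])
        k=(g[...,2]<75).astype(np.uint8);k[:,:270]=0;k[:,370:]=0;k[300:]=0
        nn,l,s,c=cv2.connectedComponentsWithStats(k);i=1+s[1:,4].argmax();print(s[i])
E
python3 - <<'E'
from h import *
st();held("w7");go(.64,.056,.158,1.533)
E
```

```text
t 29.9 tcp [0.6399 0.0558 0.2714] q [ 0.723  0.691 -0.    -0.   ] grip 0.0499 j [-0.1   0.53  0.95  0.    1.66 -0.05]
w7 lid col rows (V,S): [(180, 47, 43), (183, 48, 37), (186, 48, 32), (189, 49, 36), (192, 48, 32), (195, 48, 27), (198, 61, 13), (201, 76, 7), (204, 74, 10), (207, 72, 7), (210, 72, 4), (213, 71, 4), (216, 69, 7), (219, 66, 8), (222, 64, 8), (225, 65, 12), (228, 64, 8), (231, 65, 8), (234, 65, 12)]
[ 275  177   86   75 5608]
w6 lid col rows (V,S): [(180, 111, 126), (183, 172, 125), (186, 174, 125), (189, 169, 122), (192, 150, 121), (195, 49, 36), (198, 47, 33), (201, 49, 42), (204, 48, 32), (207, 47, 33), (210, 48, 37), (213, 47, 27), (216, 47, 27), (219, 69, 11), (222, 70, 11), (225, 68, 8), (228, 68, 11), (231, 68, 11), (234, 65, 4)]
[ 276  194   84   76 5612]
shift [2.000e-04 1.000e-04 1.135e-01] turn -0.005 from yaw 1.528 j6-> 0.13 dist 0.113
```

The lid end is about 4.5 mm too far +y this time, so I'll correct −4.5 mm, lower, check and release.

Emit:
{"fn": "play_rows", "kwargs": {
  "increments": [
    [[-1,-0.0045,0,0,0],[-1,-0.0045,0,0.05,0],[-1,-0.0045,0,0.09,0],[-1,-0.0045,0,0.1,0],[-1,-0.0045,0,0.107,0],[-1,-0.0045,0,0.113,0],[-1,-0.0045,0,0.113,0],[-1,-0.0045,0,0.113,0]]
  ]
}}

```text
time: 30.95
tool_pos: [0.6402, 0.0515, 0.1595]
orientation: [0.721, 0.693, 0.0, 0.0]
wrist_force: [-0.5, 0.2, -1.0]
grip_width: 0.0498
gripper_force: 30.0
```

Emit:
{"fn": "play_rows", "kwargs": {
  "increments": [
    [[-1,0,0,0,0],[1,0,0,0,0],[1,0,0,0,0],[1,0,0,0,0],[1,0,0,-0.004,0],[1,0,0,-0.03,0],[1,0,0,-0.07,0],[1,0,0,-0.11,0],[1,0,0,-0.13,0],[1,0,0,-0.13,0],[1,0,0,-0.13,0]]
  ]
}}

```text
time: 32.33
tool_pos: [0.6396, 0.0516, 0.2876]
orientation: [0.721, 0.693, -0.001, -0.001]
wrist_force: [-0.7, 0.7, -0.8]
grip_width: 0.0882
gripper_force: 0.0
```

Run:
```python
from h import *
o=st()
im=eyes.capture("wrist");s=eyes.capture("scene")[130:250,240:420]
a=np.vstack([cv2.resize(im[120:300,120:420],(500,300)),cv2.copyMakeBorder(cv2.resize(s,(450,300)),0,0,0,50,0)])
cv2.imwrite("pics/m2.png",a)
```

```text
t 32.33 tcp [0.6396 0.0516 0.2876] q [ 0.721  0.693 -0.001 -0.001] grip 0.0882 j [-0.1   0.53  0.91  0.    1.7  -0.06]
```

View pics/m2.png

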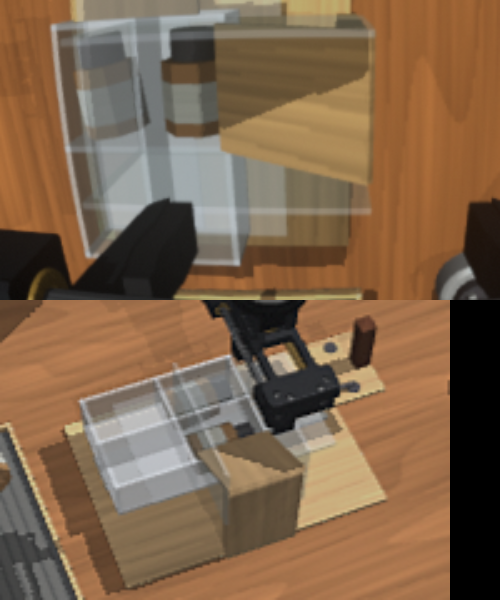

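Both jars are in with their lids towards the post. Now move the tray +97 mm in y for the third compartment.

Emit:
{"fn": "play_rows", "kwargs": {
  "increments": [
    [[0.3,0.05,-0.035,0,0],[0.3,0.1,-0.07,0,0],[0.3,0.15,-0.105,0,0],[0.3,0.2046,-0.1435,0.01,0],[0.3,0.2046,-0.1435,0.06,0],[0.3,0.2046,-0.1435,0.11,0],[0.3,0.2046,-0.1435,0.15,0],[0.3,0.2046,-0.1435,0.1775,0],[0.3,0.2046,-0.1435,0.1775,0],[-1,0.2046,-0.1435,0.1775,0],[-1,0.2046,-0.1435,0.1775,0],[-1,0.2046,-0.1435,0.1775,0]]
  ],
  "force": 30
}}

```text
time: 33.92
tool_pos: [0.505, 0.2618, 0.1121]
orientation: [0.721, 0.693, 0.001, 0.0]
wrist_force: [0.1, -0.8, 0.4]
grip_width: 0.0292
gripper_force: 0.0
```

Emit:
{"fn": "play_rows", "kwargs": {
  "increments": [
    [[-1,0,0,0,0],[-1,0,0,0,0],[-1,0,0,0,0],[-1,0.015,0,0,0],[-1,0.03,0,0,0],[-1,0.045,0,0,0],[-1,0.06,0,0,0],[-1,0.075,0,0,0],[-1,0.09,0,0,0],[-1,0.097,0,0,0],[-1,0.097,0,0,0],[-1,0.097,0,0,0]]
  ]
}}

```text
time: 35.42
tool_pos: [0.5088, 0.3596, 0.1116]
orientation: [0.721, 0.693, 0.001, -0.0]
wrist_force: [-0.1, 1.2, 5.6]
grip_width: 0.0215
gripper_force: 30.0
```

Run:
```python
from h import *
o=st()
P=np.array(o["tool_pos"][:2])-np.array([.54,.3088]);print("cross",P@[.9993,-.0375],"tray",P@[.0375,.9993])
```

```text
t 35.42 tcp [0.5088 0.3596 0.1116] q [ 0.721  0.693  0.001 -0.   ] grip 0.0215 j [0.43 0.62 1.27 0.   1.25 0.46]
cross -0.0331336603233677 tray 0.0496142934915246
```

Emit:
{"fn": "play_rows", "kwargs": {
  "increments": [
    [[0.3,0,0,0,0],[0.3,0,0,0,0],[0.3,0,0,0,0],[0.3,0,0,-0.05,0],[1,0,0,-0.1,0],[1,-0.04,0.02,-0.15,0],[1,-0.09,0.04,-0.19,0],[1,-0.15,0.05,-0.19,0],[1,-0.2,0.05,-0.19,0],[1,-0.2,0.05,-0.19,0],[1,-0.2,0.05,-0.19,0]]
  ]
}}

```text
time: 36.8
tool_pos: [0.5505, 0.1572, 0.3012]
orientation: [0.721, 0.693, 0.0, -0.0]
wrist_force: [0.0, 0.4, -0.6]
grip_width: 0.0879
gripper_force: 0.0
```

Run:
```python
from h import *
st();P=joint()
for p in P:
    d=p-np.array([.537,.2345]);print("mark rel tip",(d@[.9993,-.0375]).round(4),(d@[.0375,.9993]).round(4))
go(.5,-.235,.3,3.14)
```

```text
t 36.8 tcp [0.5505 0.1572 0.3012] q [ 0.721  0.693  0.    -0.   ] grip 0.0879 j [0.07 0.39 1.11 0.   1.65 0.11]
[304.  28.] 162 [0.5397 0.3324]
[248.  31.] 152 [0.4732 0.3349]
[249. 109.] 162 [0.4695 0.2384]
[322. 196.] 112 [0.5537 0.1261]
[443. 268.] 113 [0.7246 0.0118]
mark rel tip -0.001 0.098
mark rel tip -0.0676 0.0979
mark rel tip -0.0676 0.0014
mark rel tip 0.0208 -0.1077
mark rel tip 0.1958 -0.2155
shift [-0.3944 -0.0351  0.001 ] turn -1.608 from yaw 1.532 j6-> -2.01 dist 0.396
```

Emit:
{"fn": "play_rows", "kwargs": {
  "increments": [
    [[1,-0.06,-0.005,0,-0.18],[1,-0.12,-0.01,0,-0.36],[1,-0.18,-0.015,0,-0.54],[1,-0.24,-0.02,0,-0.72],[1,-0.3,-0.03,0,-0.9],[1,-0.36,-0.035,0,-1.08],[1,-0.394,-0.035,0,-1.26],[1,-0.394,-0.035,0,-1.44],[1,-0.394,-0.035,0,-1.6],[1,-0.394,-0.035,0,-1.608],[1,-0.394,-0.035,0,-1.608]]
  ]
}}

```text
time: 38.22
tool_pos: [0.5003, -0.2347, 0.3012]
orientation: [0.002, 1.0, 0.0, -0.0]
wrist_force: [0.8, -0.2, 0.5]
grip_width: 0.0877
gripper_force: 0.0
```

Run:
```python
from h import *
st();jars()
g=cv2.cvtColor(cv2.imread("pics/jars_last.png"),cv2.COLOR_BGR2HSV)
k=((g[...,2]<60)).astype(np.uint8);n,l,s,c=cv2.connectedComponentsWithStats(k)
for i in range(1,n):
    if 300<s[i,4]<5000 and c[i][1]<240:print("dark",s[i],c[i].round(0),ray("wrist",*c[i],.04).round(3))
for nm in("jar1_mid","jar1_lid"):
    for q in boxes_of("wrist",nm)[:5]: print(nm,round(q["p"],2),np.round(w("wrist",q["point"]),3))
```

```text
t 38.23 tcp [ 0.5003 -0.2347  0.3012] q [ 0.002  1.     0.    -0.   ] grip 0.0877 j [-0.65  0.35  1.17  0.    1.63 -2.22]
jar body px [330. 114.] 1656 rect [ 0.4308 -0.2196] 0.0583 0.0501 6.0 label [ 0.4326 -0.2187  0.052 ] 865
```

Run:
```python
from h import *
st();im=cv2.imread("pics/jars_last.png");g=cv2.cvtColor(im,cv2.COLOR_BGR2HSV)
# profile along the axis through body centre: world points -> pixel by search
from scipy.optimize import least_squares
def px(p): return least_squares(lambda q:ray("wrist",*q,p[2])[:2]-p[:2],[330,114],x_scale=10,diff_step=1e-3).x
u=np.array([np.cos(np.radians(6)),np.sin(np.radians(6))])
for s in np.arange(-.06,.061,.006):
    q=px(np.r_[np.array([.431,-.2193])+s*u,.046]);c=g[int(round(q[1])),int(round(q[0]))];print(round(s,3),q.round(0),c)
```

```text
t 38.38 tcp [ 0.5    -0.2351  0.3013] q [0.002 1.    0.    0.   ] grip 0.0883 j [-0.65  0.35  1.17  0.    1.63 -2.22]
-0.06 [325.  68.] [ 14 157 169]
-0.054 [325.  73.] [ 18 121 156]
-0.048 [326.  78.] [ 5 16 93]
-0.042 [326.  82.] [ 9 20 89]
-0.036 [327.  87.] [12 13 95]
-0.03 [327.  91.] [10 24 95]
-0.024 [328.  96.] [ 17 129 201]
-0.018 [328. 101.] [ 16 129 201]
-0.012 [329. 105.] [ 66   6 221]
-0.006 [329. 110.] [ 83   9 225]
-0.0 [330. 114.] [ 75   9 225]
0.006 [330. 119.] [ 68   9 225]
0.012 [331. 124.] [ 60   9 225]
0.018 [331. 128.] [ 17  78 205]
0.024 [332. 133.] [ 16 130 200]
0.03 [332. 137.] [ 19  34 127]
0.036 [333. 142.] [ 50   7 108]
0.042 [333. 146.] [ 40   7 107]
0.048 [334. 151.] [50  8 98]
0.054 [334. 156.] [50  8 98]
0.06 [335. 160.] [ 50   8 102]
```

Run:
```python
from h import *
go(.4191,-.2206,.0165,3.246-2*np.pi)
```

```text
shift [0.081  0.0142 0.2848] turn 6.175 from yaw 3.138 j6-> 4.12 dist 0.296
```

Emit:
{"fn": "play_rows", "kwargs": {
  "increments": [
    [[0.5,0.05,0.008,0.01,-0.108],[0.5,0.081,0.0142,0.03,-0.108],[0.5,0.081,0.0142,0.09,-0.108],[0.5,0.081,0.0142,0.15,-0.108],[0.5,0.081,0.0142,0.21,-0.108],[0.5,0.081,0.0142,0.26,-0.108],[0.5,0.081,0.0142,0.285,-0.108],[0.5,0.081,0.0142,0.285,-0.108],[-1,0.081,0.0142,0.285,-0.108],[-1,0.081,0.0142,0.285,-0.108],[-1,0.081,0.0142,0.285,-0.108],[-1,0.081,0.0142,0.285,-0.108]]
  ],
  "force": 30
}}

```text
time: 39.88
tool_pos: [0.4194, -0.2214, 0.0175]
orientation: [-0.053, 0.999, -0.001, 0.001]
wrist_force: [-1.7, 0.5, 7.1]
grip_width: 0.0499
gripper_force: 30.0
```

Emit:
{"fn": "play_rows", "kwargs": {
  "increments": [
    [[-1,0,0,0,0],[-1,0,0,-0.06,0],[-1,0,0,-0.12,0],[-1,0,0,-0.18,0],[-1,0,0,-0.24,0],[-1,0,0,-0.256,0],[-1,0,0,-0.256,0]]
  ]
}}

```text
time: 40.75
tool_pos: [0.4188, -0.221, 0.2734]
orientation: [-0.053, 0.999, -0.001, 0.001]
wrist_force: [0.0, -0.1, -1.2]
grip_width: 0.0496
gripper_force: 30.0
```

Run:
```python
from h import *
st();go(.64,.056,.27,1.533)
```

```text
t 40.75 tcp [ 0.4188 -0.221   0.2734] q [-0.053  0.999 -0.001  0.001] grip 0.0496 j [-0.74  0.22  1.43 -0.    1.49 -2.41]
shift [-0.249   0.2523  0.0034] turn -4.569 from yaw -3.036 j6-> 0.13 dist 0.354
```

Emit:
{"fn": "play_rows", "kwargs": {
  "increments": [
    [[-1,0,0,0,0.18],[-1,-0.03,0.03,0,0.36],[-1,-0.06,0.06,0,0.54],[-1,-0.1,0.1,0,0.72],[-1,-0.14,0.14,0,0.9],[-1,-0.18,0.18,0,1.08],[-1,-0.22,0.22,0,1.26],[-1,-0.249,0.252,0.003,1.44],[-1,-0.249,0.252,0.003,1.62],[-1,-0.249,0.252,0.003,1.714],[-1,-0.249,0.252,0.003,1.714],[-1,-0.249,0.252,0.003,1.714]]
  ]
}}

```text
time: 42.25
tool_pos: [0.6398, 0.0556, 0.2684]
orientation: [0.72, 0.694, -0.0, -0.001]
wrist_force: [0.5, 0.1, -2.0]
grip_width: 0.0496
gripper_force: 30.0
```

Run:
```python
from h import *
st();held("w8");go(.64,.056,.160,1.533)
```

```text
t 42.25 tcp [0.6398 0.0556 0.2684] q [ 0.72   0.694 -0.    -0.001] grip 0.0496 j [-0.1   0.53  0.95 -0.    1.65 -0.06]
w8 lid col rows (V,S): [(180, 110, 125), (183, 61, 71), (186, 48, 37), (189, 47, 38), (192, 49, 31), (195, 47, 22), (198, 48, 27), (201, 47, 33), (204, 57, 18), (207, 77, 10), (210, 73, 7), (213, 69, 7), (216, 68, 8), (219, 67, 11), (222, 67, 8), (225, 66, 8), (228, 63, 8), (231, 64, 4), (234, 66, 12)]
[ 278  183   81   73 5237]
w6 lid col rows (V,S): [(180, 111, 126), (183, 172, 125), (186, 174, 125), (189, 169, 122), (192, 150, 121), (195, 49, 36), (198, 47, 33), (201, 49, 42), (204, 48, 32), (207, 47, 33), (210, 48, 37), (213, 47, 27), (216, 47, 27), (219, 69, 11), (222, 70, 11), (225, 68, 8), (228, 68, 11), (231, 68, 11), (234, 65, 4)]
[ 276  194   84   76 5612]
shift [0.0004 0.0002 0.1087] turn 0.001 from yaw 1.534 j6-> 0.13 dist 0.109
```

The lid end is right at +40 mm, so no correction is needed. Lower and release.

Emit:
{"fn": "play_rows", "kwargs": {
  "increments": [
    [[-1,0,0,0,0],[-1,0,0,0.05,0],[-1,0,0,0.09,0],[-1,0,0,0.1,0],[-1,0,0,0.105,0],[-1,0,0,0.108,0],[-1,0,0,0.108,0],[-1,0,0,0.108,0]]
  ]
}}

```text
time: 43.3
tool_pos: [0.6407, 0.0557, 0.1634]
orientation: [0.72, 0.694, 0.001, 0.001]
wrist_force: [-2.0, 0.3, 6.6]
grip_width: 0.05
gripper_force: 30.0
```

Emit:
{"fn": "play_rows", "kwargs": {
  "increments": [
    [[-1,0,0,0,0],[1,0,0,0,0],[1,0,0,0,0],[1,0,0,0,0],[1,0,0,-0.004,0],[1,0,0,-0.03,0],[1,0,0,-0.07,0],[1,0,0,-0.11,0],[1,0,0,-0.13,0],[1,0,0,-0.13,0],[1,0,0,-0.13,0]]
  ]
}}

```text
time: 44.68
tool_pos: [0.6398, 0.0557, 0.29]
orientation: [0.72, 0.694, -0.001, -0.001]
wrist_force: [-0.4, 1.4, -0.3]
grip_width: 0.088
gripper_force: 0.0
```

Run:
```python
from h import *
o=st()
im=eyes.capture("wrist");s=eyes.capture("scene")[130:250,240:420]
a=np.vstack([cv2.resize(im[120:300,120:420],(500,300)),cv2.copyMakeBorder(cv2.resize(s,(450,300)),0,0,0,50,0)])
cv2.imwrite("pics/m3.png",a)
go(.5088,.3596,.111,1.533)
```

```text
t 44.67 tcp [0.6398 0.0557 0.29  ] q [ 0.72   0.694 -0.001 -0.001] grip 0.088 j [-0.1   0.53  0.91  0.    1.71 -0.06]
shift [ 0.2987 -0.142   0.1793] turn -0.0 from yaw 1.533 j6-> 0.65 dist 0.376
```

View pics/m3.png

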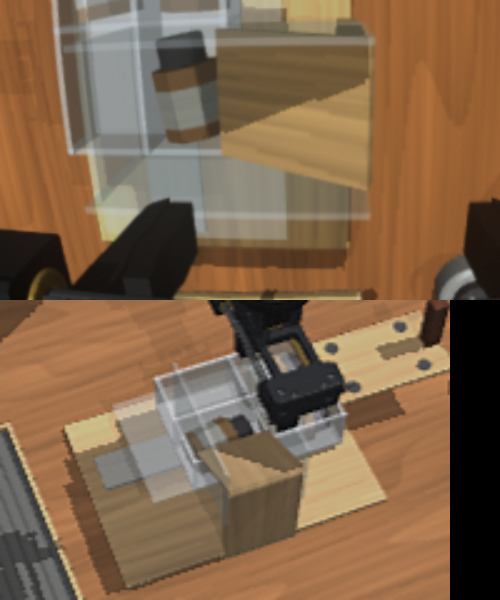

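Jar 3 is in the compartment under the throat, lid towards the post at (180,48). Now pull the tray to its stops.

Emit:
{"fn": "play_rows", "kwargs": {
  "increments": [
    [[0.3,0.05,-0.025,0,0],[0.3,0.1,-0.05,0,0],[0.3,0.15,-0.075,0,0],[0.3,0.2,-0.1,0,0],[0.3,0.25,-0.12,0,0],[0.3,0.299,-0.142,0.02,0],[0.3,0.299,-0.142,0.07,0],[0.3,0.299,-0.142,0.12,0],[0.3,0.299,-0.142,0.16,0],[0.3,0.299,-0.142,0.179,0],[0.3,0.299,-0.142,0.179,0],[-1,0.299,-0.142,0.179,0]]
  ],
  "force": 30
}}

```text
time: 46.28
tool_pos: [0.5098, 0.3601, 0.113]
orientation: [0.72, 0.694, 0.001, 0.0]
wrist_force: [0.2, -0.1, 0.3]
grip_width: 0.0494
gripper_force: 0.0
```

Emit:
{"fn": "play_rows", "kwargs": {
  "increments": [
    [[-1,0,0,0,0],[-1,0,0,0,0],[-1,0,0,0,0],[-1,0,0,0,0],[-1,0,0,0,0],[-1,0.005,-0.005,0,0],[-1,0.009,-0.009,0,0],[-1,0.012,-0.013,0,0],[-1,0.012,-0.013,0,0],[-1,0.012,-0.013,0,0]]
  ]
}}

```text
time: 47.52
tool_pos: [0.4981, 0.3717, 0.1126]
orientation: [0.721, 0.693, 0.001, 0.001]
wrist_force: [7.2, -6.7, 3.8]
grip_width: 0.0217
gripper_force: 30.0
```

Run:
```python
from h import *
o=st();print(o["wrist_force"])
P=np.array(o["tool_pos"][:2])-np.array([.54,.3088]);print("cross",P@[.9993,-.0375],"tray",P@[.0375,.9993])
```

```text
t 47.52 tcp [0.4981 0.3717 0.1126] q [0.721 0.693 0.001 0.001] grip 0.0217 j [ 0.45  0.61  1.28 -0.    1.25  0.49]
[ 7.18959586 -6.70275933  3.78130241]
cross -0.04418542734973483 tray 0.06125619737633476
```

Both stops are felt at about 7 N each. Release, retreat and check.

Emit:
{"fn": "play_rows", "kwargs": {
  "increments": [
    [[0.3,0,0,0,0],[0.3,0,0,0,0],[0.3,0,0,0,0],[0.3,0,0,-0.05,0],[1,0,0,-0.1,0],[1,-0.04,0.02,-0.15,0],[1,-0.09,0.04,-0.19,0],[1,-0.15,0.05,-0.19,0],[1,-0.2,0.05,-0.19,0],[1,-0.2,0.05,-0.19,0],[1,-0.2,0.05,-0.19,0]]
  ]
}}

```text
time: 48.9
tool_pos: [0.5392, 0.1711, 0.3022]
orientation: [0.72, 0.694, 0.0, -0.0]
wrist_force: [0.3, -0.5, 0.5]
grip_width: 0.0882
gripper_force: 0.0
```

Run:
```python
from h import *
st();P=joint()
for p in P:
    d=p-np.array([.537,.2345]);print("mark rel tip",(d@[.9993,-.0375]).round(4),(d@[.0375,.9993]).round(4))
# predicted jar centres from tray pose: check colours in wrist picture there vs heights
C=np.array([.54,.3088])+np.array([-.045*.9993+.06*.0375,.045*.0375+.06*.9993])-.248*np.array([.0375,.9993]);print("tray centre",C)
for cam in("wrist","top","scene"):
    if cam!="wrist":eyes.capture(cam)
    for nm in("jar1_mid","jar1_lid"):
        for q in boxes_of(cam,nm)[:5]:
            p=w(cam,q["point"]);d=p[:2]-C;print(cam,nm,round(q["p"],2),p.round(3),"tray xy",(d@[.9993,-.0375]).round(3),(d@[.0375,.9993]).round(3))
```

```text
t 48.9 tcp [0.5392 0.1711 0.3022] q [ 0.72   0.694  0.    -0.   ] grip 0.0882 j [0.1  0.37 1.13 0.   1.64 0.14]
[305.  30.] 158 [0.5293 0.3438]
[249.  32.] 154 [0.4628 0.3465]
[305. 109.] 164 [0.5259 0.2475]
[250. 110.] 157 [0.4591 0.2499]
[323. 198.] 100 [0.5433 0.1376]
[439. 264.] 187 [0.7071 0.0323]
mark rel tip -0.0118 0.109
mark rel tip -0.0783 0.1091
mark rel tip -0.0115 0.0126
mark rel tip -0.0784 0.0124
mark rel tip 0.0099 -0.0966
mark rel tip 0.1775 -0.1957
tray centre [0.4879815 0.1226191]
scene jar1_mid 0.46 [0.524 0.07  0.065] tray xy 0.038 -0.051
scene jar1_lid 0.66 [ 0.782 -0.169  0.031] tray xy 0.304 -0.28
```

```bash
python3 -c "
from h import *
print(r.close_job())"
```

```text
the job is handed in; nothing more can be done
None
```

All three jars on the cart are in separate compartments with their lids towards the post. The tray is pulled against both stops, the gripper is clear, and the job is handed in; the hand-in returned no verdict.

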